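Shut the core-plug drawer and slide its catch across

TASK

Push the open drawer of the grey core store fully home with the fingertips against its blue front, gently enough that the two core plugs inside stay standing; then push the orange catch on top of the store all the way across to its stop, so that its tongue bars the drawer. Only push: do not pinch the catch, do not reach into the drawer or touch the plugs, and leave everything else where it stands.

Things in the scene. Friction and masses are not known exactly. Their poses are not given: they have to be found in the camera images.
- chest: Grey core store fixed to the bench, 200 (x) x 260 (y) x 100 (z) mm. Origin: centre of its underside, on the work surface. Its own -x face is the front with the drawer (roughly towards the robot), +y is to its left as seen by the robot, z up. Its flat top lies 100 mm above the work surface.
- drawer (a joint): Opening of the drawer in m: 0 = fully home, 0.10 = pulled right out; grows as the drawer comes out along the store's own -x. It slides with 2 N of friction and light damping, has no spring and stops hard at 0. Inside is a white tray, 165 mm long and 132 mm wide, its walls 35 mm high and its floor 21 mm above the work surface; the inside, front plate's aluminium inner half included, is not to be touched.
- drawer_front (a point): Centre of the outer (-x) side of the drawer's flat blue front plate, 50 mm above the work surface; moves with the drawer. The plate is 150 mm wide, from 12 to 84 mm above the work surface and 14 mm thick in all (blue outer half, aluminium inner half); no handle. With the drawer home this point is at (-114, 0, 50) mm in the store's frame.
- catch (a joint): Travel of the sliding catch in m: 0 = parked at the right end of the track, beside the drawer front; 0.05 = at its stop, with the tongue in front of the drawer. Moves along the store's own +y; 1.5 N of friction, light damping, no spring, hard stops.
- catch_push (a point): Centre of the flat -y (right) side of the catch's orange thumb-piece, moves with it; the piece is 8 mm thick with a black 6 mm rib behind it (+y), not to be pinched. That side is 28 mm wide (store x), from 106 to 132 mm above the work surface. At catch 0 it is at (-100, -110, 119) mm in the store's frame. The catch's black base, top 106 mm up, reaches 7 mm farther to -y. A 30 mm wide black tongue hangs over the store's front down to 78 mm.
- plug_a: Grey rock core plug standing loose in the drawer, cylinder of 38 mm diameter, 45 mm high. Origin: centre of its underside.
- plug_b: Reddish rock core plug standing loose in the drawer, cylinder of 38 mm diameter, 45 mm high. Origin: centre of its underside.
- weight: Brass weight standing on the rear of the store's top, 48 mm diameter, 50 mm high. Origin: centre of its underside. Leave alone.
- jar: Amber jar, 60 mm diameter, 85 mm high, standing on the bench beside the store. Origin: centre of its underside. Leave alone.
- sleeve: Steel tube standing on end, 56 mm diameter, 80 mm high, on the bench beside the store. Origin: centre of its underside. Leave alone.
- mug: Blue mug, 76 mm diameter, 85 mm high, on the bench to the left. Origin: centre of its underside. Leave alone.
- spanner: Steel spanner 160 mm long lying on the bench. Origin: mid underside. Leave alone.
- screwdriver: Screwdriver 170 mm long lying on the bench. Origin: mid underside. Leave alone.
Not all that is in view belongs to the job. What is meant by the plug_a is not purple or red, and is the smaller of those in its own colour.

How it is judged:
By the outcome, as a careful person would: the job done as asked, in the order asked, and still so for the second after the job is handed in, with the robot touching nothing.
It also fails if it takes over 46 s, if anything falls off the work surface, if the arm or the gripper's body presses on something with over 40 N, if the wrist force passes 120 N, or if a joint passes its speed limit or range.

ROBOT

A 6-joint arm with a two-finger parallel gripper is mounted at the origin on the work surface. World frame = base frame: x ahead of the robot, y to its left, z up, the work surface at z = 0. Lengths are in m, angles in rad, forces in N, time in s.
With the tool pointing down it reaches from about 0.35 to 0.975 m from the base axis. Payload 4.9 kg.
Tool frame: the origin (TCP) lies at the very end of the fingers, on their centre line; the grasp point (between the pads) lies 19 mm behind it; z points along the fingers, x is the direction in which the jaws open and shut, and the axes are right-handed (so a half turn about z gives the same grasp; the last joint's range is limited). The gripper opens to 85 mm and grips with 20 to 120 N. Pads are 22 mm wide; open, the fingers measure 114 mm over their backs; the gripper's body (76 mm by 85 mm) begins 54 mm behind the grasp point. The pads swing forward as they close: fully open they stand 13 mm farther back than shut.
Start: joints at [0.992, 0.053, 1.613, -0, 1.476, -0.119], TCP at [0.277, 0.56, 0.231] pointing down, gripper open.
Joint ranges: [-3.01, 3.01], [-1.01, 2.22], [0.06, 2.58], [-1.02, 4.17], [0.09, 2.62], [-3.14, 3.14]. Speed limits (rad/s): [2.57, 2.57, 3.14, 3.14, 3.14, 3.14].

INTERFACE

Orientations are given as a rotation vector (axis times angle).
In Python, from station import monitor, imaging, ticket gives the robot as it stands.
- The arm moves only by the tool step_arm, never from a script. Its argument "targets" is one flat list of numbers, 4 for each row, row after row: the shift along the tool's x, y, z in m, then the turn about the tool's z in rad. In form: [tx, ty, tz, roll, tx, ty, tz, roll, ...]. A call has 1 to 12 rows; each row is the pose to reach, as a shift and turn from the pose measured when the call began, along the tool's axes at that moment; what a row does not reach only later rows make up. A row lasts 1/12 s, in which the tool goes at most 41.7 mm and 7.16 degrees, less where a joint would pass 70% of its speed; a pose out of reach is approached as far as the arm can. A call with a gripper value outside its range is refused whole. "grip" is the finger opening in m, from 0 to 0.0854, set as the call begins (left out, the last holds). The fingers move at their own pace and stop on an object; "force" is the grip in N (left out, the last holds). Time passes only in rows, so rows that repeat a pose let the fingers close. It gives the time, the measured TCP pose, the force and the opening at its end, in the units of the state.
- monitor.get_obs(): the state, without advancing time (a new reading comes with each control period).
- imaging.get_image(name): name is "scene" or "top"; returns a dict with "color" (384x512x3 uint8, red, green, blue), "depth" (384x512 float32, m along the optical axis (not along the pixel's ray), 0 where there is no reading), "fov_y" (degrees; the focal length in pixels is half the picture's height over the tangent of half this angle, whatever the lens; pixels are square), "cx", "cy" (the principal point, pixels), "R" (3x3) and "t" (3): a world point X has camera coordinates R X + t. Camera axes: x right, y down, z forward; pixel columns grow to the right and rows downward; lengths in m; the calibration is good to about 2 mm. A picture is of the moment at which its call begins.
- ticket.finish_job(): hands the job in, once; it reports no verdict.
Trained networks look in a picture, given as the dict that the camera call returned (one of the last four; its "shot" number tells which), for a name from the list of things; names that differ only in an ending like _2 or _b are one class to them, and where a whole thing is asked for, a point or a joint stands for the part that bears it (a point fixed in the world has none). Each returns a list of dicts, best first, with "score" (0 to 1); they miss things now and then, are a little off and sometimes report something else, mostly with a low value. They report only what shows in the picture. A call takes as long as a camera call. They do not tell look-alikes from the thing itself.
- imaging.search_frame(name, picture): "uv" ([column, row] in pixels, amid what is visible of it).
- imaging.mark_of(name, picture): "uv" ([column, row] in pixels: a listed point, or the origin of a listed thing).
The state is a dict: "t": time; "q": joint angles; "dq": joint speeds; "effort": joint torques, N m; "tool_pos": TCP position; "tool_rot": TCP orientation; "contact_force": force on the tool from outside, world axes, zero at the start; "wrist_torque": the same for the moment, N m; "opening": finger opening in m.
Only numpy, scipy, OpenCV 4.12 (cv2) and the standard library are available. Lean on these libraries where they do the work, as an engineer would, in place of code of your own. Each camera call takes 0.05 s, during which the arm holds its last target.

## Working session

There is one attempt and no reset: what is moved stays moved. The work goes in short steps, Python scripts to look and compute and a tool call to move; the robot and the scene stay as the last step left them, time stands still between calls to the robot, and variables do not carry over. Pictures are saved under pics/ and viewed, and the job is handed in when it is done.

Besides the shell and the picture viewer there is one more tool, called after "Call:" in YAML: its name, and indented under it one key for each argument. step_arm: Moves the arm, as the interface text tells. Its arguments: {"type":"object","properties":{"targets":{"type":"array","items":{"type":"number"}},"grip":{"type":"number"},"force":{"type":"number"}},"required":["targets"]}

```bash
mkdir -p pics; ls; cat > h.py <<'E'
import numpy as np, cv2
from station import monitor, imaging, ticket
from scipy.spatial.transform import Rotation as Ro
def K(p):
    f=p["color"].shape[0]/2/np.tan(np.radians(p["fov_y"])/2); return f,p["cx"],p["cy"]
def world(p,uv,z=None,d=None):
    f,cx,cy=K(p); R=np.array(p["R"]);t=np.array(p["t"])
    ray=np.array([(uv[0]-cx)/f,(uv[1]-cy)/f,1.])
    if z is not None:
        c=-R.T@t; r=R.T@ray; return c+r*(z-c[2])/r[2]
    if d is None: d=p["depth"][int(round(uv[1])),int(round(uv[0]))]
    return R.T@(ray*d-t)
def proj(p,X):
    f,cx,cy=K(p); c=np.array(p["R"])@np.array(X)+np.array(p["t"]); return np.array([f*c[0]/c[2]+cx,f*c[1]/c[2]+cy])
def cloud(p):
    f,cx,cy=K(p);d=p["depth"];v,u=np.mgrid[:d.shape[0],:d.shape[1]]
    c=np.stack([(u-cx)/f*d,(v-cy)/f*d,d],-1)
    return (c-np.array(p["t"]))@np.array(p["R"])
def save(p,n,crop=None,s=1):
    im=p["color"][:,:,::-1]
    if crop: a,b,c,d=crop; im=im[b:d,a:c]
    cv2.imwrite("pics/"+n,cv2.resize(np.ascontiguousarray(im),None,fx=s,fy=s,interpolation=cv2.INTER_CUBIC))
E
cat > a.py <<'E'
from h import *
print(monitor.get_obs())
for cam in ["scene","top"]:
    p=imaging.get_image(cam); save(p,cam+"0.png",s=1.5)
    import pickle; pickle.dump(p,open(cam+"0.pkl","wb"))
    print(cam,p["shot"],p["fov_y"],p["cx"],p["cy"],p["R"],p["t"])
    for n in ["chest","drawer_front","catch_push","plug_a","plug_b","weight","jar","sleeve","mug","spanner"]:
        for r in imaging.mark_of(n,p)[:5]: print(n,np.round(r["uv"],1),round(r["score"],2))
E
python3 a.py
```

```text
pics
{'t': 0.0, 'q': array([ 9.92003057e-01,  5.33754487e-02,  1.61429567e+00, -3.98982732e-06,
        1.47600968e+00, -1.18997476e-01]), 'dq': array([ 0.00180848, -0.00026657, -0.00128626,  0.00014431, -0.00047937,
       -0.0014996 ]), 'effort': array([-7.76492088e-04, -3.93690205e+01, -3.70172954e+01, -2.58996879e-04,
        6.95940820e-03, -2.02031850e-05]), 'tool_pos': array([0.27700714, 0.55956146, 0.2300505 ]), 'tool_rot': array([ 2.66845785,  1.65630903, -0.00296903]), 'contact_force': array([ 0.32757174,  0.27636347, -0.20815651]), 'wrist_torque': array([-0.03438652,  0.02310803,  0.00215502]), 'opening': 0.08532529735109154}
scene 1 54.270521144243794 257.6618653645576 189.53384797023247 [[-0.45241544  0.8917633  -0.00885944]
 [ 0.73582286  0.36765299 -0.56867916]
 [-0.50387    -0.26379822 -0.82251171]] [ 0.2090678  -0.38515302  1.47447623]
chest [205.2 231.9] 0.86
chest [219.  193.5] 0.35
drawer_front [236.2 173. ] 0.65
catch_push [190.5 169.8] 0.54
plug_a [271.8 181.5] 0.62
plug_a [239.2 160.9] 0.59
plug_a [236.1 195.2] 0.58
plug_a [197.5 166.4] 0.48
plug_a [216.3 195.6
[... 316 characters left out ...]
 46.74376805220156 256.24811958857254 192.37303004924405 [[-0.02083852 -0.999777    0.00342025]
 [-0.99323054  0.02031081 -0.11437034]
 [ 0.11427537 -0.0057804  -0.9934323 ]] [0.04252248 0.5779662  1.06038396]
chest [284.6 142.1] 0.61
drawer_front [284.1 212.3] 0.6
catch_push [335.1 175.6] 0.55
plug_a [309.7 248.4] 0.98
plug_a [245.4 235.1] 0.84
plug_a [300.2 187.6] 0.74
plug_a [275.2 186.5] 0.59
plug_a [341.8 218.5] 0.5
plug_b [309.7 248.4] 0.98
plug_b [245.4 235.1] 0.84
plug_b [300.2 187.6] 0.74
plug_b [275.2 186.5] 0.59
plug_b [341.8 218.5] 0.5
weight [302.7 113.5] 0.79
weight [113.5 220.1] 0.56
jar [209.5 178.6] 0.82
sleeve [372.  175.3] 0.56
mug [151.  272.3] 0.86
mug [285.  213.7] 0.44
```

View pics/scene0.png

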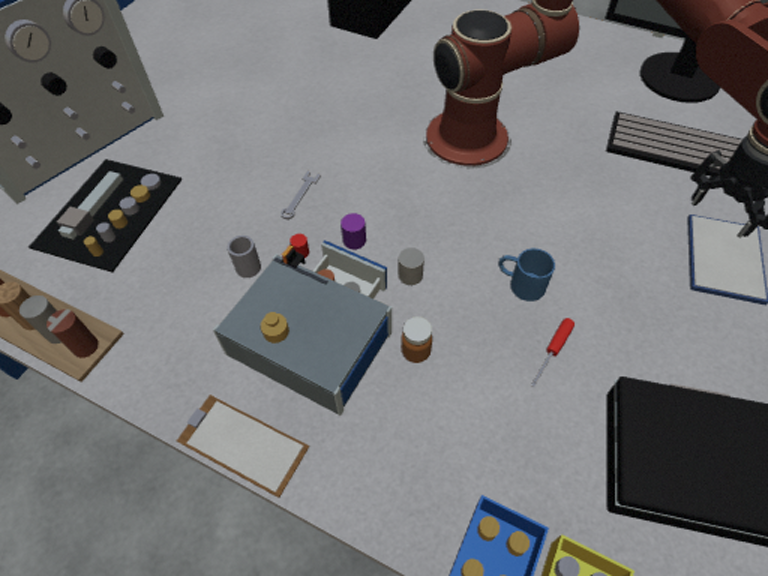

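View pics/top0.png

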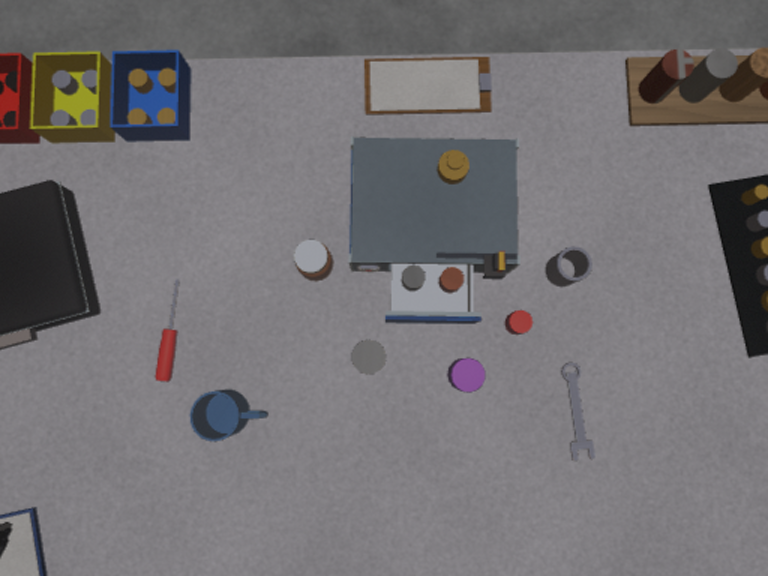

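The scene view shows the store at about (205,215) px, the drawer front plate at about (236,173), the catch at about (194,170), the sleeve at (163,172) and the jar at (278,227).

In the top view the drawer is open at (285,190), the blue front is at (289,212) and the orange thumb-piece is at (334,174).

What could be taken for a plug, in top-view pixels:
- grey in the drawer (275,185)
- grey on the bench (245,237), which looks bigger
- reddish in the drawer (301,186)
- purple on the bench (311,250)
- small red on the bench (346,214)

plug_a is the grey one in the drawer and plug_b the reddish one in the drawer. The other three are lookalikes to steer clear of.

```bash
cat > b.py <<'E'
from h import *
import pickle
p=pickle.load(open("top0.pkl","rb")); s=pickle.load(open("scene0.pkl","rb"))
save(p,"crop0.png",(220,80,410,270),4)
save(s,"crops0.png",(130,130,320,290),4)
for nm,q in (("top",p),("scene",s)):
    W=cloud(q); z=W[...,2]
    m=((abs(z-0.1)<0.006)&(W[...,0]>0.3)&(W[...,0]<1.0)&(abs(W[...,1])<.3)&(q["depth"]>0)).astype(np.uint8)
    n,l,st,_=cv2.connectedComponentsWithStats(m); k=1+np.argmax(st[1:,4])
    pts=W[l==k]; print(nm,len(pts),"z",pts[:,2].mean())
    r=cv2.minAreaRect((pts[:,:2]*1000).astype(np.float32)); print(r); print(cv2.boxPoints(r))
# objects above bench near
W=cloud(p); z=W[...,2]
for nm,uv in dict(plug_a=(275,184),plug_b=(301,185),grey=(245,237),purple=(311,250),red=(346,214),sleeve=(382,170),jar=(207,171),weight=(302,110),orange=(334,174),base=(329,178)).items():
    w=world(p,uv); print(nm,np.round(w*1000))
# blue plate top: z 84
hsv=cv2.cvtColor(p["color"],cv2.COLOR_RGB2HSV)
reg=np.zeros(z.shape,bool);reg[200:222,250:325]=1
m=reg&(z>0.07)&(z<.1); P=W[m]*1000; print("plate",len(P),P.mean(0)); print(cv2.minAreaRect(P[:,:2].astype(np.float32)))
# profiles across plate columns
for u in (265,285,310):
    print(u,[tuple(np.round(W[v,u]*1000).astype(int)) for v in range(205,220)])
for cname,q in (("top",p),("scene",s)):
    Wq=cloud(q);h=cv2.cvtColor(q["color"],cv2.COLOR_RGB2HSV)
    m=(h[...,0]>8)&(h[...,0]<25)&(h[...,1]>150)&(Wq[...,2]>.1)&(Wq[...,2]<.145)&(Wq[...,0]<.65)
    Q=Wq[m]*1000; print(cname,"orange",len(Q)); 
    if len(Q): print(Q.min(0),Q.max(0),np.median(Q,0))
E
python3 b.py
```

```text
top 8748 z 0.09895214773796554
((700.2850952148438, -50.100860595703125), (263.96600341796875, 222.6514129638672), 88.41781616210938)
[[ 585.35767  -178.95975 ]
 [ 807.9242   -185.10733 ]
 [ 815.2125     78.758026]
 [ 592.646      84.90561 ]]
scene 5504 z 0.1014765302998521
((710.8125610351562, -48.32157897949219), (266.71478271484375, 203.14125061035156), 88.16560363769531)
[[ 605.02515 -178.35927]
 [ 808.06226 -184.86198]
 [ 816.6       81.71611]
 [ 613.56287   88.21883]]
plug_a [595. -15.  63.]
plug_b [591. -77.  64.]
grey [ 454.   37. 1119.]
purple [436. -96.  60.]
red [ 520. -186.   45.]
sleeve [ 627. -279.   43.]
jar [626. 146.  83.]
weight [749. -75. 151.]
orange [ 606. -145.  131.]
base [ 598. -135.  120.]
plate 390 [529.00066286 -42.75171908  82.41173088]
((529.0321655273438, -43.90106201171875), (147.8316650390625, 14.283159255981445), 87.89224243164062)
265 [(np.int64(548), np.int64(9), np.int64(20)), (np.int64(546), np.int64(9), np.int64(17)), (np.int64(538), np.int64(11), np.int64(84)), (np.int64(536), np.int64(11), np.int64(79)), (np.int64(533), np.int64(11), np.int64(8
[... 1438 characters left out ...]
64(527), np.int64(-94), np.int64(84)), (np.int64(524), np.int64(-93), np.int64(86)), (np.int64(522), np.int64(-94), np.int64(82)), (np.int64(521), np.int64(-96), np.int64(62)), (np.int64(521), np.int64(-101), np.int64(25)), (np.int64(520), np.int64(-104), np.int64(1)), (np.int64(518), np.int64(-105), np.int64(-6)), (np.int64(515), np.int64(-104), np.int64(-4)), (np.int64(512), np.int64(-104), np.int64(0))]
top orange 36
[ 593.90411901 -147.76480922  127.77939815] [ 619.32315037 -141.69975363  135.12102442] [ 606.3602037  -144.59385764  131.43480351]
scene orange 37
[-497.418701   -146.45326124  107.90000506] [621.39018021 423.64700129 138.89049677] [ 612.45393226 -141.86884749  130.85341507]
```

```bash
ls pics
```

```text
crop0.png
crops0.png
scene0.png
top0.png
```

View pics/crop0.png

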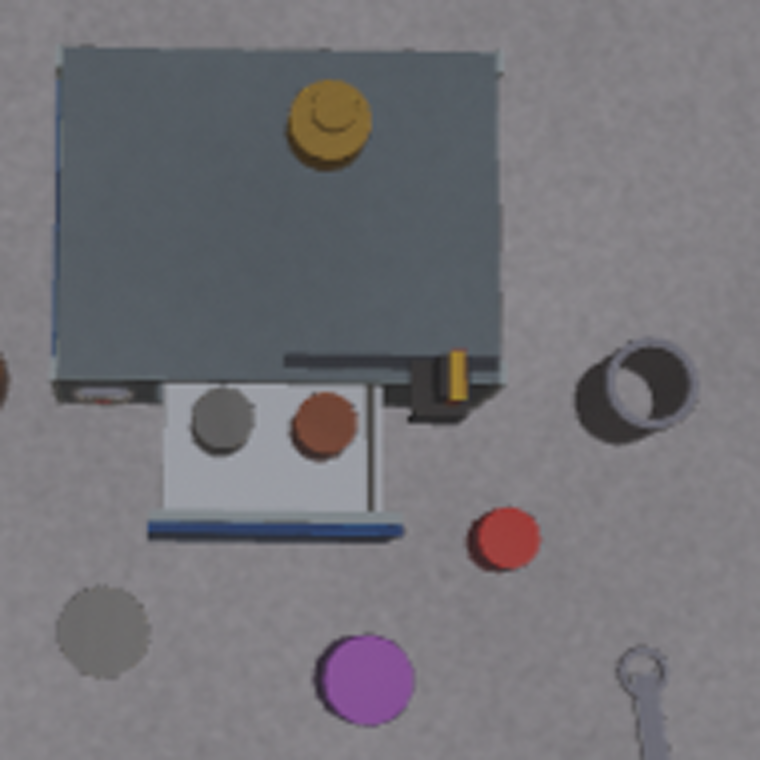

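View pics/crops0.png

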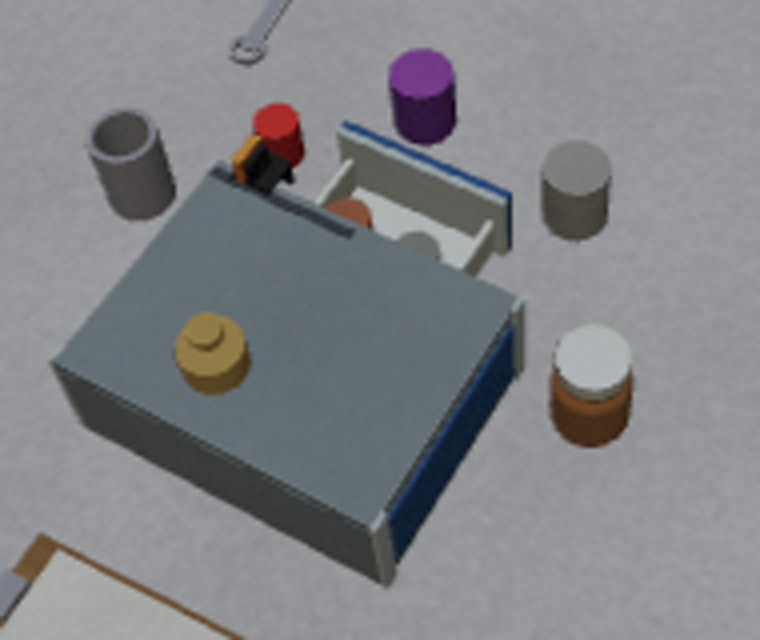

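Crop check: both plugs are upright in the drawer at (275,185) and (301,186) in the top view. The bench cylinders are purple at (436,-96) mm, red at (520,-186) mm and grey at about (455,35) mm. The store centre comes out at about (711,-49) mm with a yaw of about -1.8°. The plate's outer face is at x≈522 mm, so the drawer is about 75 mm open. Next I'll work out the first approach.

```bash
cat > mv.py <<'E'
from h import *
import sys
YAW=np.radians(-1.8)
def rel(target,ang=None):
    o=monitor.get_obs();R=Ro.from_rotvec(o["tool_rot"]).as_matrix()
    d=R.T@(np.array(target)-o["tool_pos"])
    cur=np.degrees(np.arctan2(R[1,0],R[0,0]))
    print("t",round(o["t"],2),"pos",np.round(o["tool_pos"]*1000,1),"xang",round(cur,2),"zdir",np.round(R[:,2],3),"F",np.round(o["contact_force"],2),"op",round(o["opening"],4),"q",np.round(o["q"],2))
    print("shift",np.round(d,4),"roll",None if ang is None else round(np.radians(-(ang-cur)),3))
if __name__=="__main__":
    a=[float(x) for x in sys.argv[1:]]
    rel(a[:3],a[3] if len(a)>3 else None)
E
python3 mv.py 0.480 -0.040 0.22 88.2
python3 - <<'E'
from h import *
import pickle
p=pickle.load(open("top0.pkl","rb"))
print(world(p,(245.5,237.5),z=.06), world(p,(311,250),z=.06))
E
```

```text
t 1.1 pos [277.3 560.1 231.3] xang 63.65 zdir [-0. -0. -1.] F [0.18 0.12 0.32] op 0.0848 q [ 0.99  0.05  1.61  0.    1.48 -0.12]
shift [-0.4478  0.4479  0.0113] roll -0.428
[0.46840858 0.05847739 0.06      ] [ 0.43576637 -0.09591173  0.06      ]
```

Call:
step_arm:
  targets: [-0.03,0.03,0,-0.04,-0.056,0.056,0,-0.08,-0.084,0.084,0,-0.12,-0.112,0.112,0,-0.16,-0.14,0.14,0,-0.2,-0.168,0.168,0,-0.24,-0.196,0.196,0,-0.28,-0.224,0.224,0,-0.32,-0.252,0.252,0,-0.36,-0.28,0.28,0,-0.4,-0.308,0.308,0.005,-0.428,-0.336,0.336,0.01,-0.428]
  grip: 0
  force: 30

```text
t: 2.1
tool_pos: [0.4299, 0.108, 0.222]
tool_rot: [2.254, 2.186, 0.003]
contact_force: [1.4, 0.5, 0.3]
opening: 0.0003
```

```bash
python3 mv.py 0.480 -0.040 0.22 88.2
```

```text
t 2.1 pos [429.9 108.  222. ] xang 88.24 zdir [ 0.002  0.    -1.   ] F [1.43 0.5  0.3 ] op 0.0003 q [ 0.08 -0.4   2.03  0.    1.51 -1.46]
shift [-0.1464  0.0547  0.0021] roll 0.001
```

Call:
step_arm:
  targets: [-0.035,0.013,0,0,-0.07,0.026,0,0,-0.105,0.039,0,0,-0.13,0.05,0,0,-0.148,0.053,0.01,0,-0.15,0.053,0.04,0,-0.15,0.053,0.07,0,-0.15,0.053,0.1,0,-0.15,0.053,0.13,0,-0.15,0.053,0.155,0,-0.15,0.053,0.166,0,-0.15,0.053,0.166,0]

```text
t: 3.1
tool_pos: [0.4762, -0.0429, 0.053]
tool_rot: [-2.252, -2.184, 0.002]
contact_force: [-0.5, 1.3, 0.7]
opening: 0.0004
```

```bash
python3 mv.py 0.586 -0.045 0.056 88.2; python3 - <<'E'
from h import *
for c in("scene","top"):
    p=imaging.get_image(c); save(p,c+"1.png",(150,110,350,290) if c=="scene" else (200,90,400,270),4)
E
```

```text
t 3.1 pos [476.2 -42.9  53. ] xang 88.24 zdir [-0.004  0.002 -1.   ] F [-0.51  1.28  0.74] op 0.0004 q [-0.25 -0.12  2.09  0.    1.17 -1.79]
shift [ 0.0013  0.1098 -0.0034] roll 0.001
```

View pics/scene1.png

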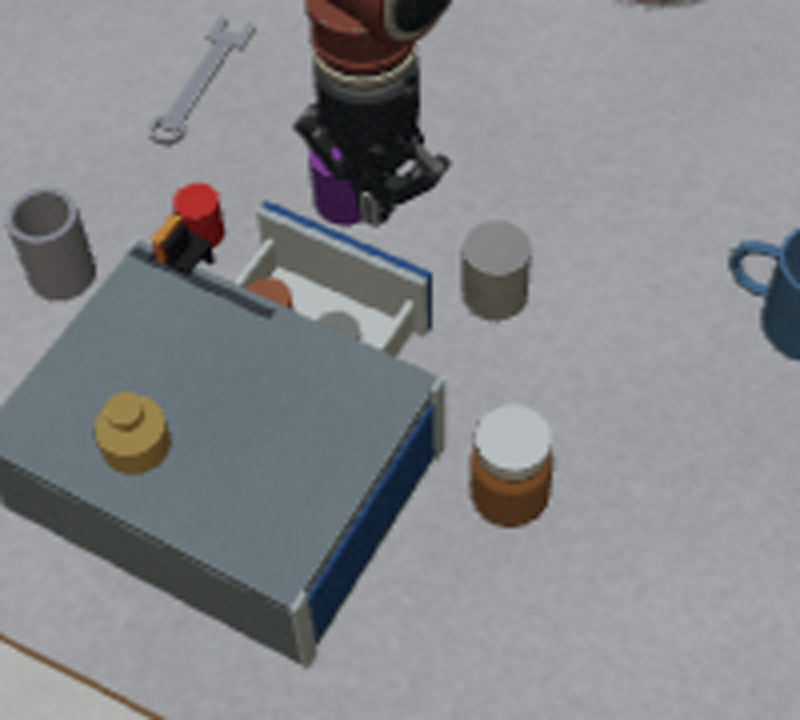

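View pics/top1.png

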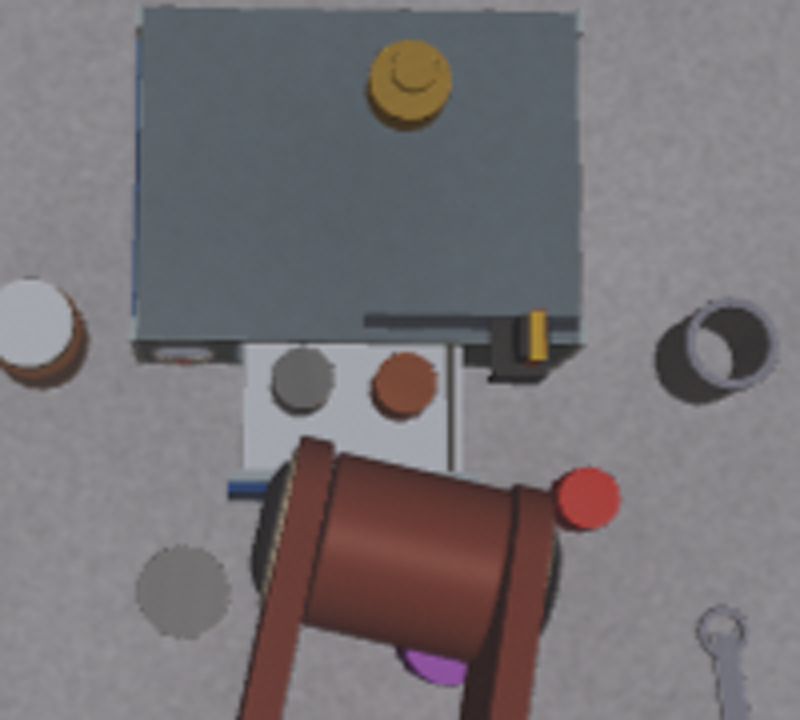

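The scene view shows the shut fingertips in front of the blue plate at about (243,160) px, clear of the purple and grey cylinders. Both plugs are standing. I'll push slowly.

Call:
step_arm:
  targets: [0,0.006,-0.002,0,0,0.012,-0.003,0,0,0.018,-0.003,0,0,0.023,-0.003,0,0,0.027,-0.003,0,0,0.03,-0.003,0,0,0.033,-0.003,0,0,0.036,-0.003,0,0,0.039,-0.003,0,0,0.042,-0.003,0,0,0.045,-0.003,0,0,0.048,-0.003,0]

```text
t: 4.2
tool_pos: [0.5271, -0.0451, 0.0598]
tool_rot: [2.254, 2.186, 0.003]
contact_force: [-1.6, 0.4, 0.4]
opening: -0.0
```

```bash
python3 mv.py 0.586 -0.045 0.056 88.2
```

```text
t 4.2 pos [527.1 -45.1  59.8] xang 88.24 zdir [ 0.002  0.    -1.   ] F [-1.55  0.37  0.42] op -0.0 q [-0.23 -0.    1.97  0.    1.17 -1.77]
shift [0.0019 0.0589 0.0039] roll 0.001
```

Call:
step_arm:
  targets: [0,0.003,0.001,0,0,0.006,0.002,0,0,0.01,0.003,0,0,0.014,0.003,0,0,0.018,0.003,0,0,0.022,0.003,0,0,0.026,0.003,0,0,0.03,0.003,0,0,0.034,0.003,0,0,0.038,0.003,0,0,0.041,0.003,0,0,0.044,0.003,0]

```text
t: 5.2
tool_pos: [0.5712, -0.0464, 0.0567]
tool_rot: [2.254, 2.186, 0.002]
contact_force: [-2.1, -1.0, -1.1]
opening: -0.0001
```

```bash
python3 mv.py 0.586 -0.045 0.056 88.2;python3 - <<'E'
from h import *
for c in("scene",):
    p=imaging.get_image(c); save(p,c+"2.png",(150,110,350,290) if c=="scene" else (200,90,400,270),4)
E
```

```text
t 5.2 pos [571.2 -46.4  56.7] xang 88.24 zdir [ 0.002  0.    -1.   ] F [-2.12 -0.99 -1.13] op -0.0001 q [-0.21  0.1   1.87  0.    1.17 -1.75]
shift [0.0019 0.0147 0.0007] roll 0.001
```

View pics/scene2.png

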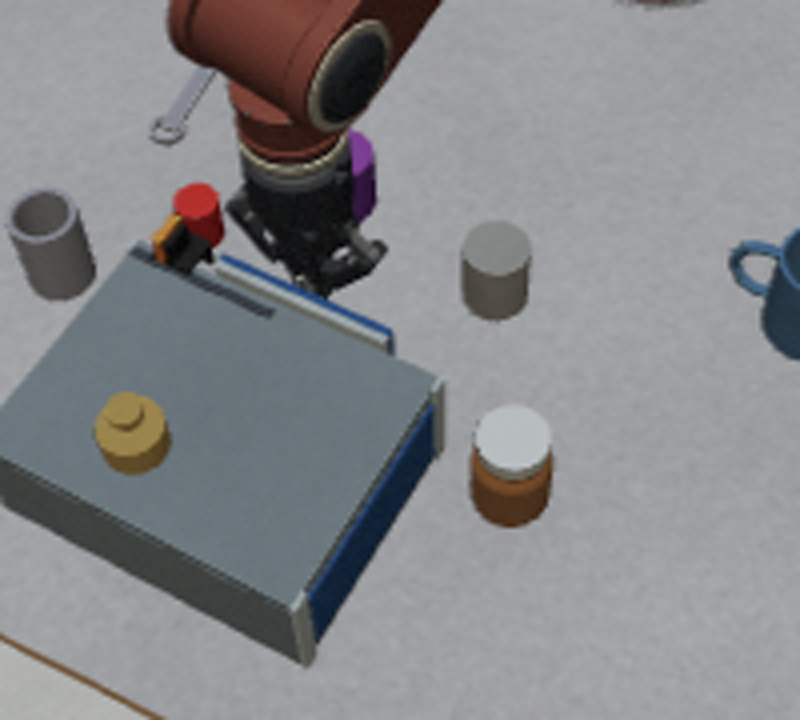

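Call:
step_arm:
  targets: [0,0.002,0,0,0,0.004,0,0,0,0.006,0,0,0,0.008,0,0,0,0.009,0,0,0,0.01,0,0,0,0.011,0,0,0,0.012,0,0,0,0.013,0,0,0,0.014,0,0]

```text
t: 6.08
tool_pos: [0.5856, -0.0468, 0.057]
tool_rot: [2.254, 2.186, 0.002]
contact_force: [-6.5, -0.5, 3.7]
opening: 0.0002
```

```bash
python3 mv.py 0.586 -0.045 0.056 88.2
```

```text
t 6.08 pos [585.6 -46.8  57. ] xang 88.24 zdir [ 0.002  0.    -1.   ] F [-6.45 -0.48  3.72] op 0.0002 q [-0.21  0.13  1.83  0.    1.17 -1.75]
shift [0.0019 0.0004 0.001 ] roll 0.001
```

Force is rising at the expected stop position. A little more will confirm it.

Call:
step_arm:
  targets: [0,0.001,0,0,0,0.002,0,0,0,0.002,0,0,0,0.002,0,0]

```text
t: 6.42
tool_pos: [0.5855, -0.0468, 0.057]
tool_rot: [-2.253, -2.185, 0.004]
contact_force: [-10.7, -0.3, 6.3]
opening: -0.0001
```

```bash
python3 mv.py 0.586 -0.045 0.056 88.2
```

```text
t 6.42 pos [585.5 -46.8  57. ] xang 88.26 zdir [-0.004  0.    -1.   ] F [-10.67  -0.31   6.27] op -0.0001 q [-0.21  0.14  1.83 -0.    1.18 -1.75]
shift [0.0018 0.0004 0.001 ] roll 0.001
```

The drawer is home: the position stays fixed while the force rises to about 11 N. I'll back off, rise and turn the tool.

Call:
step_arm:
  targets: [0,-0.008,0,0,0,-0.025,0,0,0,-0.045,0,0,0,-0.058,0,0,0,-0.06,-0.02,0,0,-0.06,-0.05,0,0,-0.06,-0.08,0,0,-0.06,-0.11,0,0,-0.06,-0.14,0,0,-0.06,-0.155,0,0,-0.06,-0.16,0,0,-0.06,-0.16,0]

```text
t: 7.42
tool_pos: [0.5275, -0.0453, 0.2195]
tool_rot: [2.254, 2.187, 0.001]
contact_force: [1.0, 0.4, 0.0]
opening: -0.0
```

```bash
python3 mv.py 0.607 -0.205 0.20 -1.8
```

```text
t 7.42 pos [527.5 -45.3 219.5] xang 88.26 zdir [ 0.001 -0.001 -1.   ] F [0.99 0.39 0.02] op -0.0 q [-0.23 -0.17  1.85 -0.    1.46 -1.77]
shift [-0.1573  0.0843  0.0197] roll 1.572
```

Call:
step_arm:
  targets: [-0.014,0.007,0,0.12,-0.028,0.014,0,0.24,-0.042,0.021,0,0.36,-0.056,0.028,0,0.48,-0.07,0.036,0,0.6,-0.084,0.044,0,0.72,-0.098,0.052,0,0.84,-0.112,0.06,0,0.96,-0.126,0.068,0,1.08,-0.14,0.076,0,1.2,-0.15,0.081,0,1.32,-0.157,0.084,0,1.44]

```text
t: 8.42
tool_pos: [0.6062, -0.2054, 0.2166]
tool_rot: [-3.137, -0.147, 0.003]
contact_force: [0.6, 0.2, -0.3]
opening: -0.0002
```

```bash
python3 mv.py 0.607 -0.205 0.114 -1.8; cat > c.py <<'E'
from h import *
import pickle,sys
for c in ("scene","top"):
    p=imaging.get_image(c); save(p,c+sys.argv[1]+".png",(150,110,350,290) if c=="scene" else (200,90,400,270),4)
    pickle.dump(p,open(c+sys.argv[1]+".pkl","wb"))
E
python3 c.py 3
```

```text
t 8.42 pos [ 606.2 -205.4  216.6] xang 5.38 zdir [-0.002  0.001 -1.   ] F [ 0.62  0.22 -0.27] op -0.0002 q [-0.44  0.1   1.59  0.    1.46 -0.54]
shift [ 0.001  -0.0002  0.1026] roll 0.125
```

View pics/scene3.png

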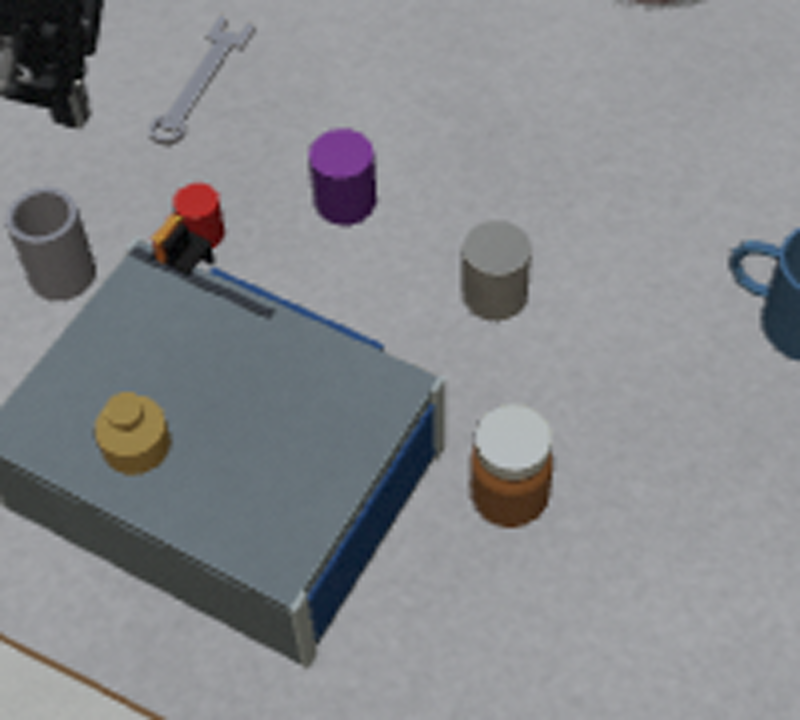

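View pics/top3.png

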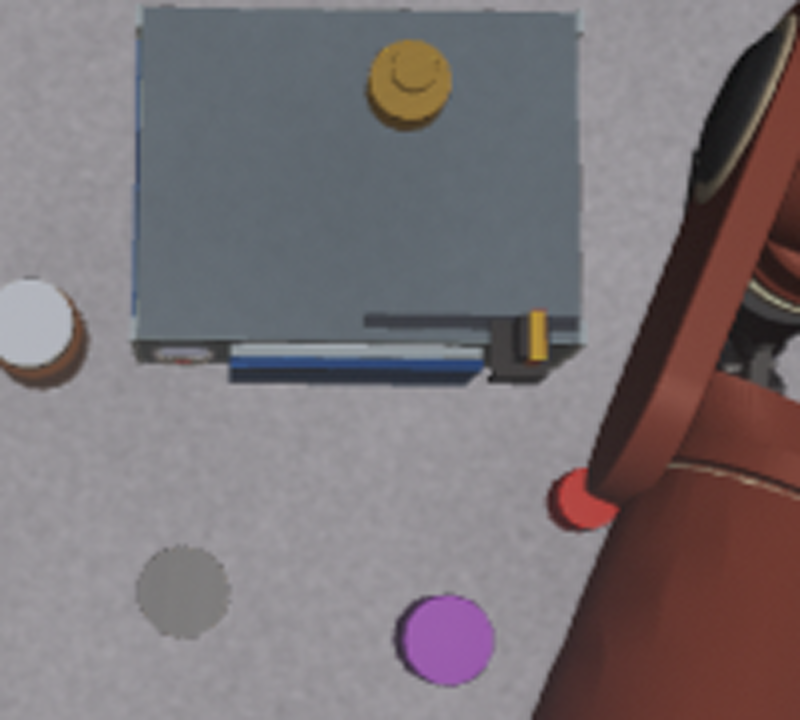

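The drawer is flush in both views. I'll finish the turn and come down to the catch's right.

Call:
step_arm:
  targets: [0,0,0.01,0.1,0,0,0.03,0.125,0,0,0.055,0.125,0,0,0.08,0.125,0,0,0.095,0.125,0,0,0.102,0.125,0,0,0.103,0.125,0,0,0.103,0.125]

```text
t: 9.18
tool_pos: [0.6059, -0.2051, 0.1139]
tool_rot: [-3.14, 0.038, 0.003]
contact_force: [0.3, -0.1, 0.5]
opening: 0.0
```

```bash
python3 mv.py 0.607 -0.165 0.114 -1.8; python3 c.py 4
```

```text
t 9.18 pos [ 605.9 -205.1  113.9] xang -1.4 zdir [-0.002  0.001 -1.   ] F [ 0.27 -0.06  0.55] op 0.0 q [-0.44  0.18  1.67  0.    1.29 -0.42]
shift [ 0.0001 -0.0401 -0.0001] roll 0.007
```

View pics/scene4.png

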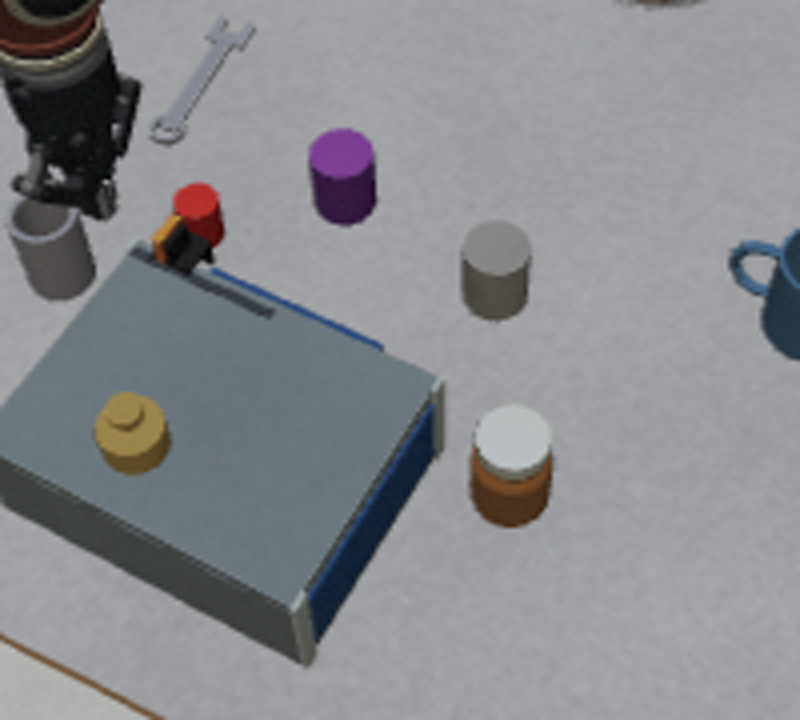

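The fingertips are at (175,160) px, level with the thumb-piece at (191,170) px and clear of the sleeve. I'll push along +y.

Call:
step_arm:
  targets: [0,-0.007,0,0,0,-0.015,0,0,0,-0.023,0,0,0,-0.03,0,0,0,-0.035,0,0,0,-0.039,0,0,0,-0.042,0,0,0,-0.045,0,0,0,-0.048,0,0,0,-0.051,0,0,0,-0.054,0,0,0,-0.057,0,0]

```text
t: 10.28
tool_pos: [0.6084, -0.1487, 0.1157]
tool_rot: [3.141, -0.04, 0.001]
contact_force: [0.6, -2.3, -1.1]
opening: 0.0003
```

```bash
python3 mv.py 0.6085 -0.105 0.114 -1.8; python3 c.py 5
```

```text
t 10.28 pos [ 608.4 -148.7  115.7] xang -1.45 zdir [ 0.001 -0.001 -1.   ] F [ 0.63 -2.31 -1.15] op 0.0003 q [-0.36  0.15  1.71 -0.    1.28 -0.33]
shift [-0.001  -0.0437  0.0016] roll 0.006
```

View pics/scene5.png

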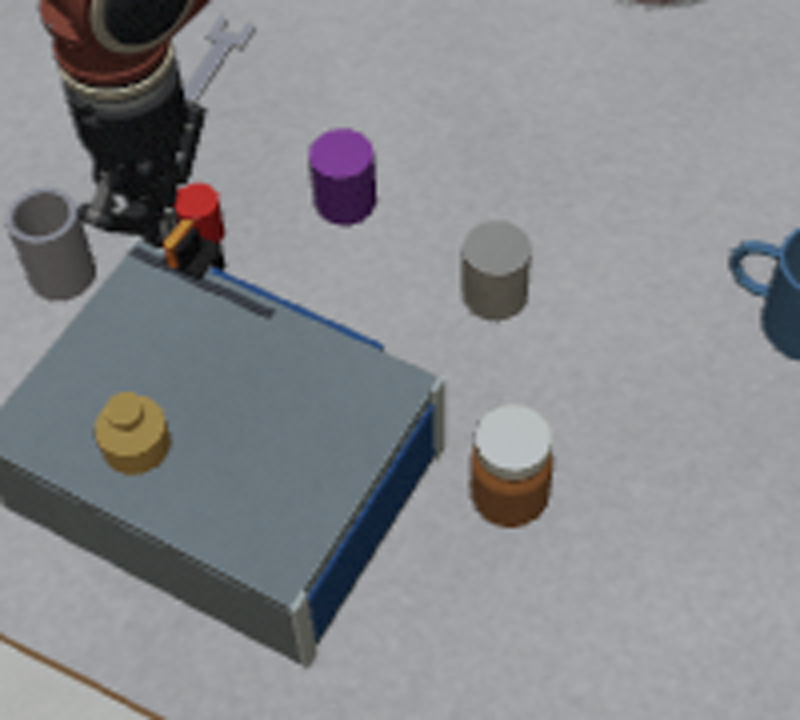

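The catch is moving with about 2 N, and I'll continue.

Call:
step_arm:
  targets: [0,-0.003,0,0,0,-0.006,0,0,0,-0.009,0,0,0,-0.012,0,0,0,-0.015,0,0,0,-0.018,0,0,0,-0.021,0,0,0,-0.024,0,0,0,-0.027,0,0,0,-0.03,0,0,0,-0.032,0,0,0,-0.033,0,0]

```text
t: 11.38
tool_pos: [0.6092, -0.1159, 0.1158]
tool_rot: [3.139, -0.038, 0.002]
contact_force: [1.1, -6.8, -1.3]
opening: -0.0001
```

```bash
python3 mv.py 0.6085 -0.105 0.114 -1.8
```

```text
t 11.38 pos [ 609.2 -115.9  115.8] xang -1.39 zdir [ 0.001 -0.002 -1.   ] F [ 1.07 -6.77 -1.3 ] op -0.0001 q [-0.31  0.14  1.72 -0.    1.28 -0.28]
shift [-0.001  -0.0109  0.0018] roll 0.007
```

Call:
step_arm:
  targets: [0,-0.001,0,0,0,-0.002,0,0,0,-0.003,0,0,0,-0.003,0,0,0,-0.003,0,0]

```text
t: 11.8
tool_pos: [0.6092, -0.1159, 0.1159]
tool_rot: [3.133, -0.039, 0.002]
contact_force: [1.2, -10.6, -1.7]
opening: -0.0005
```

```bash
python3 mv.py 0.6085 -0.105 0.114 -1.8; python3 c.py 6
```

```text
t 11.8 pos [ 609.2 -115.9  115.9] xang -1.42 zdir [ 0.001 -0.008 -1.   ] F [  1.16 -10.64  -1.75] op -0.0005 q [-0.3   0.14  1.72 -0.01  1.28 -0.28]
shift [-0.001  -0.0109  0.0018] roll 0.007
```

View pics/scene6.png

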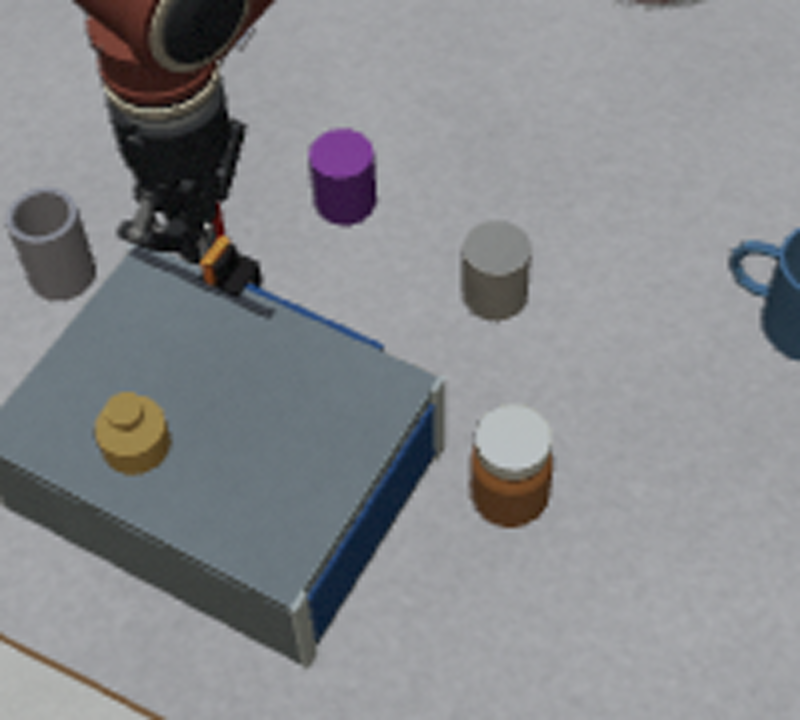

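Position fixed while the force rises to 10.6 N, with the orange face at about -0.1045. The expected stop is about -0.106, so they agree. I'll retreat and verify.

Call:
step_arm:
  targets: [0,0.006,0,0,0,0.016,0,0,0,0.03,0,0,0,0.045,0,0,0,0.05,-0.01,0,0,0.055,-0.04,0,0,0.06,-0.07,0,-0.02,0.08,-0.1,0,-0.05,0.11,-0.11,0,-0.08,0.14,-0.115,0,-0.11,0.17,-0.12,0,-0.14,0.19,-0.12,0]

```text
t: 12.9
tool_pos: [0.4636, -0.3036, 0.24]
tool_rot: [3.131, -0.039, 0.007]
contact_force: [0.2, -0.2, 0.2]
opening: -0.0002
```

```bash
python3 mv.py 0.6085 -0.105 0.114 -1.8; python3 c.py 7; python3 - <<'E'
from h import *
import pickle
for n in (0,7):
  for c in ("top","scene"):
    q=pickle.load(open(f"{c}{n}.pkl","rb")); W=cloud(q);h=cv2.cvtColor(q["color"],cv2.COLOR_RGB2HSV)
    m=(h[...,0]>8)&(h[...,0]<25)&(h[...,1]>150)&(W[...,2]>.105)&(W[...,2]<.145)&(W[...,0]<.65)&(W[...,0]>.55)
    Q=W[m]*1000;print(n,c,len(Q),Q.min(0).round(),Q.max(0).round(),np.median(Q,0).round(1))
p=pickle.load(open("top7.pkl","rb"));W=cloud(p);z=W[...,2]
m=(z>.07)&(z<.09)&(W[...,0]>.5)&(W[...,0]<.63)&(abs(W[...,1]+.045)<.06);P=W[m]*1000
print("plate",len(P),np.percentile(P,[2,98],axis=0).round(1))
E
```

```text
t 12.9 pos [ 463.6 -303.6  240. ] xang -1.44 zdir [ 0.004 -0.011 -1.   ] F [ 0.22 -0.23  0.24] op -0.0002 q [-0.71 -0.13  1.77 -0.01  1.49 -0.69]
shift [ 0.1393 -0.2035  0.1245] roll 0.006
0 top 36 [ 594. -148.  128.] [ 619. -142.  135.] [ 606.4 -144.6  131.4]
0 scene 34 [ 595. -146.  108.] [ 621. -138.  139.] [ 614.9 -142.   131.2]
7 top 36 [ 595. -105.  126.] [620. -99. 136.] [ 607.8 -102.1  130.4]
7 scene 35 [ 596. -106.  111.] [624. -95. 137.] [614.2 -99.3 132.5]
plate 279 [[587.9 -89.8  75.7]
 [611.4  14.1  86.3]]
```

View pics/scene7.png

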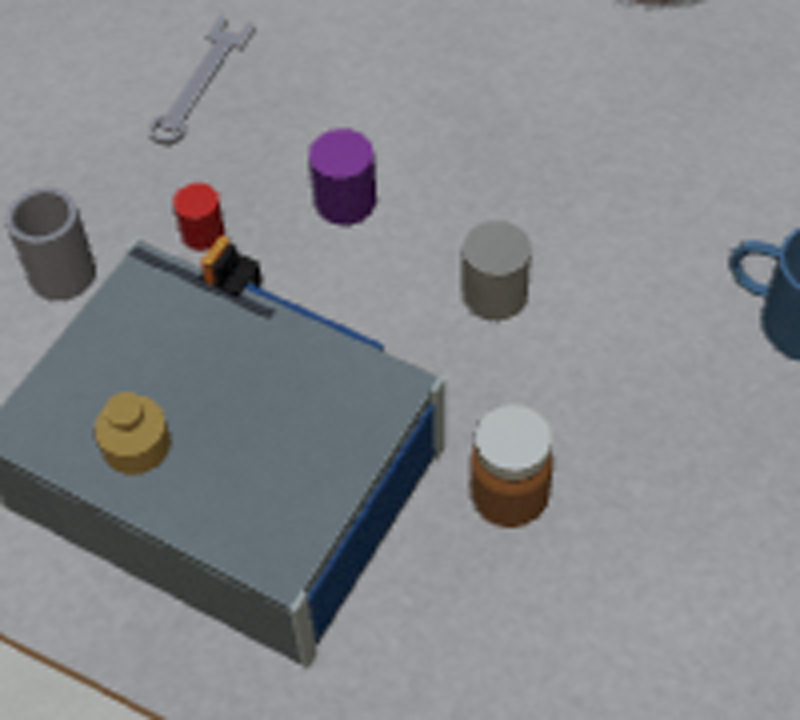

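View pics/top7.png

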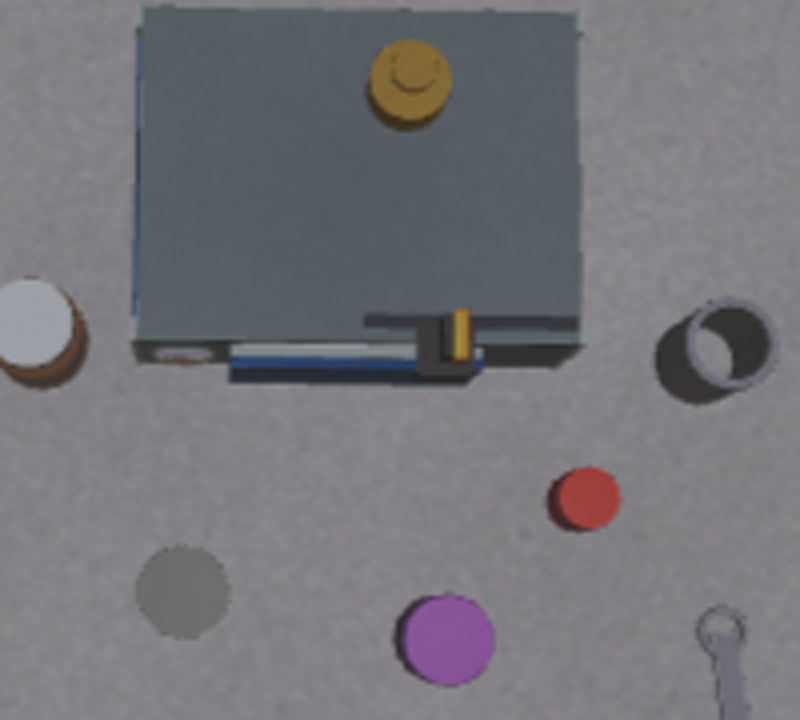

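The top view (orange at (315,173) px) puts the thumb-piece face at -60 mm in the store frame, which is the 0.05 stop. The drawer plate is home behind the tongue. The weight, jar, sleeve and bench cylinders look unmoved, and the robot is clear of everything. I'm handing the job in.

```bash
python3 -c "
from h import *
print(ticket.finish_job())"
```

```text
the job is handed in; nothing more can be done
None
```

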